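Load the battery pack into the charger's eject tray

ROBOT

A 7-joint arm with a two-finger parallel gripper is mounted at the origin on the work surface. World frame = base frame: x ahead of the robot, y to its left, z up, the work surface at z = 0. Lengths are in m, angles in rad, forces in N, time in s.
With the tool pointing down it reaches from about 0.4 to 0.875 m from the base axis. Payload 6.5 kg.
Tool frame: the origin (TCP) lies on the centre line of the jaws, within the pads' length; the fingertips stand 14 mm ahead of it and the grasp point (between the pads) lies 5 mm behind it; z points along the fingers, y is the direction in which the jaws open and shut (so a half turn about z gives the same grasp; the last joint's range is limited). The gripper opens to 85 mm and grips with 20 to 120 N. Pads are 22 mm wide; open, the fingers measure 114 mm over their backs; the gripper's body (76 mm by 85 mm) begins 54 mm behind the grasp point. The pads swing forward as they close: fully open they stand 13 mm farther back than shut.
Start: joints at [-1.168, 0.536, -0.004, 1.538, 0.003, 1.067, -0.071], TCP at [0.294, 0.58, 0.245] pointing down, gripper open.
Joint ranges: [-2.7, 2.7], [-0.37, 2.16], [-1.27, 1.26], [0.24, 2.4], [-1.31, 4.45], [0.19, 1.91], [-2.76, 2.76]. Speed limits (rad/s): [2.39, 2.39, 3.14, 3.14, 3.14, 3.14, 3.14].

INTERFACE

Orientations are given as a rotation vector (axis times angle).
In Python, from rig import robot gives the robot as it stands. The module is installed in compiled form; this text tells all that it offers.
- The arm moves only by the tool arm_command, never from a script. Its argument "motion" is one flat list of numbers, 7 for each row, row after row: the finger opening in mm, from 0 to 85.4, then the shift along the world's x, y, z in mm, then the turn, a rotation vector about the world's x, y, z in degrees. In form: [jaw, tx, ty, tz, ax, ay, az, jaw, tx, ty, tz, ax, ay, az, ...]. A call has 1 to 12 rows; each row shifts and turns the commanded pose from where the row before left it; what a row does not reach is not made up. A row lasts 1/12 s, in which the tool goes at most 41.7 mm and 7.16 degrees, less where a joint would pass 70% of its speed; a pose out of reach is approached as far as the arm can. A call is refused whole if a number of a shift passes 41.7 or a number of a turn 7.16, either way. A call with a gripper value outside its range is refused whole. The fingers move at their own pace and stop on an object; "squeeze" is the grip in N (left out, the last holds). Time passes only in rows, so rows that do not move let the fingers close. It gives the time, the measured TCP pose, the force and the opening at its end, in the units of the state.
- robot.observe(): the state, without advancing time (a new reading comes with each control period).
- robot.camera(name): name is "scene" or "top"; returns a dict with "img" (400x640x3 uint8, red, green, blue), "mtx" (3x3 intrinsics, pixels), "k1" (the pictures are not rectified: a ray, as slopes to the right and down, at radius r is drawn at 1 + k1 r^2 times it, then the intrinsics apply), "rvec" (rotation vector, rad) and "tvec" (3), from world to camera coordinates, as OpenCV has them. Camera axes: x right, y down, z forward; pixel columns grow to the right and rows downward; lengths in m; the calibration is good to about 2 mm. A picture is of the moment at which its call begins. There is no depth.
- robot.close_job(): hands the job in, once; it reports no verdict.
The state is a dict: "time_s": time; "q": joint angles; "qd": joint speeds; "tau": joint torques, N m; "tool_pos": TCP position; "eef_rot": TCP orientation; "ft_force": force on the tool from outside, world axes, zero at the start; "torque": the same for the moment, N m; "grip_width": finger opening in m.
Only numpy, scipy, OpenCV 4.12 (cv2) and the standard library are available. Lean on these libraries where they do the work, as an engineer would, in place of code of your own. Each camera call takes 0.05 s, during which the arm holds its last target.

TASK

Press the orange button on the teal bench charger so that its tray pops out, set the red battery pack down flat in the yellow-edged pocket of the tray and let go, then gently push the tray home until it clicks and stays shut. Use only light force on the charger (under 20 N) and leave the tape measure, the tin and the wrench where they are.

Things in the scene. Friction and masses are not known exactly. Their poses are not given: they have to be found in the camera images.
- charger: teal bench charger, fixed to the table, 200 (x) x 150 (y) x 78 mm high. Origin: centre of its underside. Its front, where the tray comes out, faces its own -x. Front edge of the shell 100 mm from the origin; the shell's roof is 8 mm thick and the opening under it ends 70 mm above the table. The button stands on the roof.
- release_top (a point): top centre of the orange round release button (30 mm wide) on the charger's roof, 96 mm above the table when up. Pressed straight down it travels 10 mm against a spring of 1.5 rising to 6 N, then meets a rigid stop; the tray is let go at about 3.5 mm (3 to 4.5 N). It springs back when let go. It also dips while the closing tray rides over the latch, and jumps up at the click
- release (a joint): button travel, m: 0 up, 0.010 fully down
- tray (a joint): how far the tray is out, m: 0 latched shut, 0.085 fully out. A spring of 4 N (shut) to 2.3 N (out) always pushes it out, so unless latched it comes out by itself in about a second. Some 12 mm before home the latch adds up to 3 N, and in the last millimetre a rubber buffer (10 N per mm) resists; the latch clicks within a millimetre of 0, at roughly 9 to 11 N of total push
- tray_face (a point): outer face centre of the tray's flat grey front pad (144 mm wide, 12 to 68 mm above the table, 8 mm thick), 118 mm ahead of the charger's origin when shut, 40 mm up; moves with the pad; axes as the charger's (push along +x to close). The pad is lightly sprung (1 to 2 N): pushed, it first gives 1 to 9 mm, different each time, then pushes the tray solidly; it springs back when let go
- tray_bed (a point): floor centre of the tray's pocket, 20 mm above the table, moves with the tray, axes as the charger's. Pocket 64 (x) x 42 (y) mm inside; yellow rails 6 mm high, 4 mm thick, long sides open over the middle 44 mm for fingers. Centre 52 mm behind the pad's inner face; 43 mm ahead of the shell when fully out. Flat tray floor 120 mm wide, no side walls. Under the roof while shut
- pack_center (a point): centre of the red battery pack with black top, 56 (x) x 34 (y) x 36 (z) mm, about 220 g, lying flat on the table with its centre 18 mm up; take it across its 34 mm width (its own y)
- tape: yellow tape measure, 70 x 36 x 60 mm high, bystander; origin under its centre
- tin: small blue tin with a paper label, 60 mm wide, 75 mm high, bystander; origin under its centre
- wrench: steel wrench lying on the table, about 180 mm long, bystander; origin under its middle
Mind the look-alikes: they are no part of the job. Of the things that look like the part that bears pack_center, take the one that is farthest from the robot's base at the start.

How it is judged:
On the way, in this order (a step that is already met when the one before it is completed fails the run):
1. the button has been pressed and the tray has popped out (value of joint tray above 0.07 m), for 0.2 s.
2. the pack lies flat in the pocket of the open tray, let go (value of joint tray above 0.03 m and x of pack_center in the frame of tray_bed between -0.009 and 0.009 m and y of pack_center in the frame of tray_bed between -0.009 and 0.009 m and z of pack_center in the frame of tray_bed between 0.014 and 0.022 m and angle between pack_center's own z axis and vertical below 0.12 rad and contact force between the fingers and pack below 0.1 N), for 0.2 s.
At the end, for the whole second after the job is handed in: The tray is latched shut by itself (within 3 mm of its shut position), the button is up (within 1.5 mm), and the pack lies flat in the tray's pocket (centre within 9 mm of the pocket's centre in x and y, within 4 mm of its resting height, tilted less than 0.12 rad) (value of joint tray below 0.003 m and value of joint release below 0.0015 m and x of pack_center in the frame of tray_bed between -0.009 and 0.009 m and y of pack_center in the frame of tray_bed between -0.009 and 0.009 m and z of pack_center in the frame of tray_bed between 0.014 and 0.022 m and angle between pack_center's own z axis and vertical below 0.12 rad); the robot touches nothing.
It fails at once if the robot presses on the charger, its button or its tray with more than 20 N (contact force between any of the fingers, the arm and charger above 20 N).
It fails at once if the tape measure, tin or wrench is moved by more than 20 mm (distance of any of tape, tin, wrench from where it was at the start of the episode above 0.02 m).
It also fails if it takes over 70 s, if anything falls off the work surface, if the arm or the gripper's body presses on something with over 40 N, if the wrist force passes 120 N, or if a joint passes its speed limit or range.

## Working session

There is one attempt and no reset: what is moved stays moved. The work goes in short steps, Python scripts to look and compute and a tool call to move; the robot and the scene stay as the last step left them, time stands still between calls to the robot, and variables do not carry over. Pictures are saved under pics/ and viewed, and the job is handed in when it is done.

Besides the shell and the picture viewer there is one more tool, called after "Call:" as a command line: name --argument value ..., lists and objects as JSON in quotes. arm_command: Moves the arm, as the interface text tells. Its arguments: {"type":"object","properties":{"motion":{"type":"array"},"squeeze":{"type":"number"}},"required":["motion"]}

```bash
mkdir -p pics; ls; python3 - <<'E'
from rig import robot
import cv2,numpy as np
print(robot.observe())
for n in ["scene","top"]:
    c=robot.camera(n)
    cv2.imwrite(f"pics/{n}0.png",c["img"][:,:,::-1])
    print(n,c["mtx"],c["k1"],c["rvec"],c["tvec"])
    R=cv2.Rodrigues(np.array(c["rvec"],float))[0]; print(-R.T@np.array(c["tvec"]).ravel())
E
```

```text
pics
{'time_s': 0.0, 'q': array([-1.16820814,  0.53719222, -0.00444563,  1.53890833,  0.00259127,
        1.06729498, -0.07121093]), 'qd': array([ 0.00039804,  0.00071127, -0.00121574,  0.00074927, -0.0024241 ,
        0.0012049 , -0.00078014]), 'tau': array([-2.07458734e-04, -5.83388937e+01,  1.04854457e+00, -2.59112835e+01,
        1.22692299e-02,  9.49521287e-03,  7.80878167e-06]), 'tool_pos': array([0.29339936, 0.57930896, 0.2443824 ]), 'eef_rot': array([-7.29480601e-01, -3.05541720e+00,  2.78320995e-03]), 'ft_force': array([-0.68113551, -0.58218847,  0.01087139]), 'torque': array([ 0.0059295 , -0.02868842, -0.00127718]), 'grip_width': 0.0852595603711723}
scene [[390.26692722   0.         316.89977374]
 [  0.         390.26692722 193.56426768]
 [  0.           0.           1.        ]] -0.07213884330694048 [ 1.24520246  2.26044452 -0.99378178] [ 0.29224696 -0.21818719  1.36955982]
[1.12257514 0.38216941 0.77619562]
top [[382.34078989   0.         313.41456075]
 [  0.         382.34078989 204.59355198]
 [  0.           0.           1.        ]] 0.01940879005780879 [ 2.17258597 -2.22733557  0.06244375] [0.0073043  0.54228097 1.02894491]
[0.4910896  0.00226786 1.05436023]
```

View pics/scene0.png

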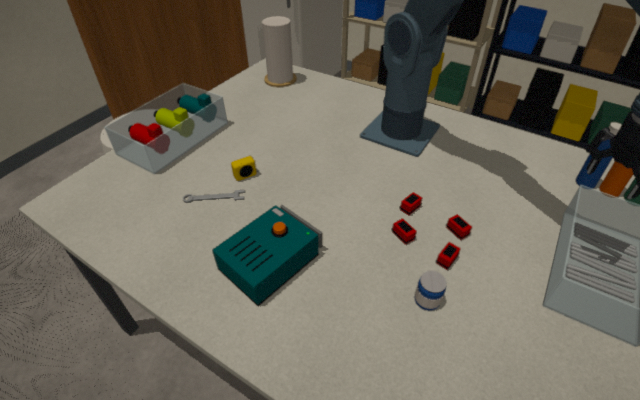

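View pics/top0.png

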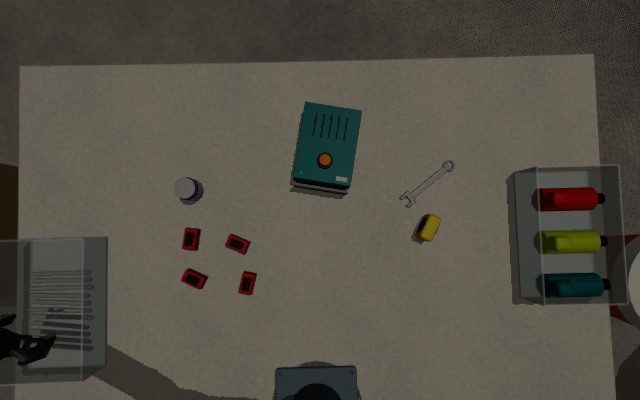

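```bash
cat > h.py <<'E'
from rig import robot
import cv2,numpy as np
class Cam:
    def __init__(s,n):
        c=robot.camera(n); s.img=c["img"]; s.K=np.array(c["mtx"],float); s.k=float(c["k1"])
        s.R=cv2.Rodrigues(np.array(c["rvec"],float))[0]; s.t=np.array(c["tvec"],float).ravel(); s.C=-s.R.T@s.t
        s.d=np.array([s.k,0,0,0,0.])
        s.hsv=cv2.cvtColor(s.img,cv2.COLOR_RGB2HSV)
    def ray(s,uv):
        p=cv2.undistortPointsIter(np.array(uv,float).reshape(-1,1,2),s.K,s.d,None,None,(3,50,1e-9)).reshape(-1,2)
        return np.c_[p,np.ones(len(p))]@s.R
    def plane(s,uv,z):
        r=s.ray(uv); return s.C+r*((z-s.C[2])/r[:,2])[:,None]
    def proj(s,P):
        return cv2.projectPoints(np.array(P,float).reshape(-1,3),cv2.Rodrigues(s.R)[0],s.t,s.K,s.d)[0].reshape(-1,2)
    def save(s,name,box=None,f=1):
        im=s.img[:,:,::-1]
        if box: x0,y0,x1,y1=box; im=im[y0:y1,x0:x1]
        cv2.imwrite("pics/"+name,cv2.resize(im,None,fx=f,fy=f,interpolation=cv2.INTER_CUBIC))
def blobs(m,mn=15):
    n,l,st,c=cv2.connectedComponentsWithStats(m.astype(np.uint8))
    return [(i,st[i],c[i],l==i) for i in range(1,n) if st[i][4]>=mn]
E
python3 - <<'E'
from h import *
for n in ["top","scene"]:
    c=Cam(n); h=c.hsv.astype(int)
    red=((h[...,0]<6)|(h[...,0]>174))&(h[...,1]>150)&(h[...,2]>60)
    # fill holes w/ close
    red=cv2.morphologyEx(red.astype(np.uint8),cv2.MORPH_CLOSE,np.ones((5,5)))
    for i,st,ce,m in blobs(red,40):
        P=c.plane(ce,0.03)[0]; 
        pts=np.argwhere(m)[:,::-1].astype(np.float32)
        W=c.plane(pts,0.036)[:,:2].astype(np.float32)*1000
        print(n,ce.round(1),st[4],P.round(3),np.hypot(*P[:2]).round(3),cv2.minAreaRect(W))
    org=(h[...,0]>=6)&(h[...,0]<18)&(h[...,1]>170)&(h[...,2]>120)
    for i,st,ce,m in blobs(org,20): print(n,'org',ce.round(1),st[4],c.plane(ce,0.095)[0].round(4))
c=Cam("top"); c.save("top1.png",(160,220,280,300),6)
c.save("top2.png",(270,90,380,210),5)
c=Cam("scene"); c.save("sc1.png",(370,180,490,320),4); c.save("sc2.png",(200,190,340,310),5)
E
```

```text
top [573.7 197.3] 891 [ 0.544 -0.702  0.03 ] 0.888 ((541.87939453125, -688.685791015625), (141.4700469970703, 53.31222915649414), 88.5416030883789)
top [189.7 238.7] 144 [0.459 0.325 0.03 ] 0.562 ((459.22802734375, 324.066162109375), (32.45827865600586, 54.885929107666016), 80.85064697265625)
top [236.2 243.7] 150 [0.442 0.202 0.03 ] 0.486 ((442.7663879394531, 200.5435791015625), (54.653953552246094, 32.75184631347656), 65.43319702148438)
top [193.2 278.9] 151 [0.353 0.317 0.03 ] 0.474 ((353.6400451660156, 316.4937744140625), (54.20284652709961, 32.33502960205078), 62.60639953613281)
top [246.3 283.3] 148 [0.337 0.177 0.03 ] 0.381 ((337.83697509765625, 176.17401123046875), (32.600311279296875, 54.408164978027344), 76.06130981445312)
scene [144.7 132.1] 484 [ 0.503 -0.737  0.03 ] 0.892 ((502.5520935058594, -736.6337890625), (105.09280395507812, 135.8893585205078), 1.107517957687378)
scene [410.2 203.3] 242 [0.349 0.18  0.03 ] 0.393 ((353.56353759765625, 180.2252197265625), (41.253910064697266, 81.44892120361328), 78.25426483154297)
scene [458.5 225.9] 343 [0.361 0.32  0.03 ] 0.482 ((368.5496520996094, 320.162353515625), (67.73880004882812, 55.49976348876953), 62.86280822753906)
scene [403.9 230.8] 276 [0.452 0.205 0.03 ] 0.496 ((453.80914306640625, 207.03750610351562), (71.27948760986328, 47.742332458496094), 59.03105926513672)
scene [447.7 255.6] 275 [0.47  0.328 0.03 ] 0.573 ((472.8012390136719, 327.0650939941406), (35.48589324951172, 77.94670867919922), 81.38427734375)
scene org [278.7 226.2] 86 [ 0.6524 -0.0353  0.095 ]
```

View pics/top1.png

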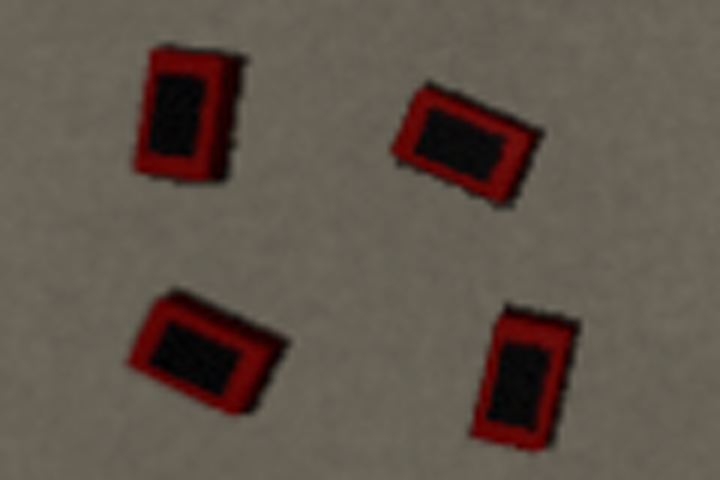

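View pics/top2.png

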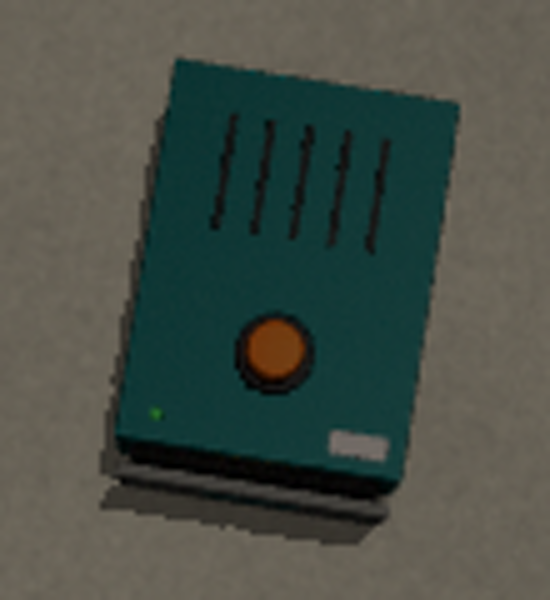

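View pics/sc1.png

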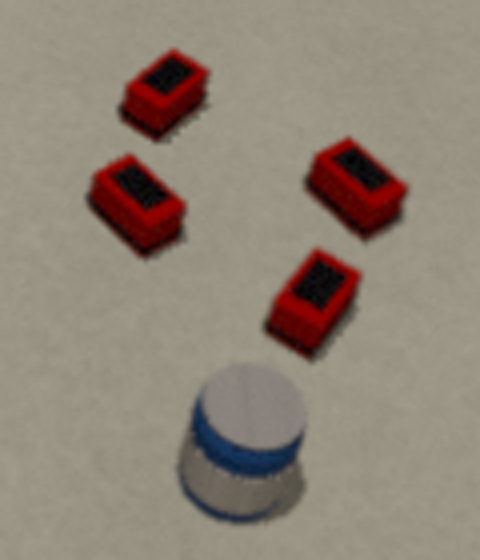

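View pics/sc2.png

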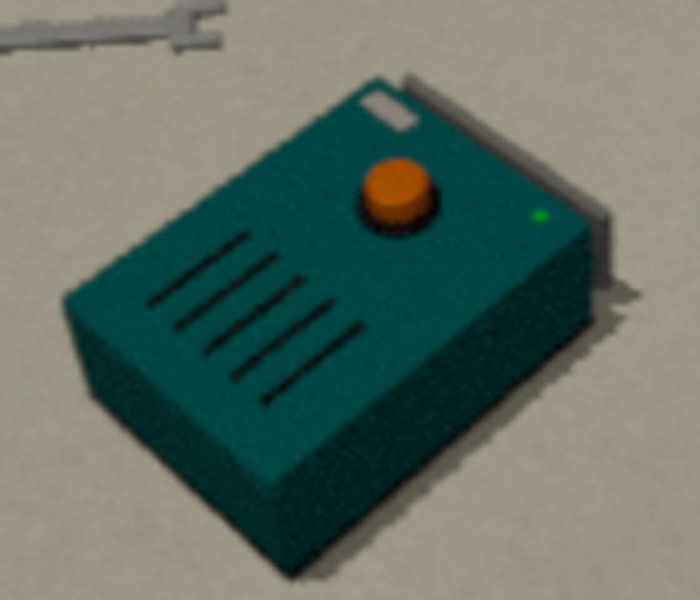

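```bash
python3 - <<'E'
from h import *
for n,box,vth in [("top",(285,95,370,200),0),("scene",(210,200,330,305),0)]:
    c=Cam(n); h=c.hsv.astype(int)
    x0,y0,x1,y1=box
    teal=(h[...,0]>80)&(h[...,0]<100)&(h[...,1]>140)
    z=np.zeros(teal.shape,bool); z[y0:y1,x0:x1]=1; teal&=z
    print(n,"V pct",np.percentile(h[...,2][teal],[5,20,40,60,80,95]), np.bincount(h[...,2][teal]//4)[:40])
    org=(h[...,0]>=4)&(h[...,0]<22)&(h[...,1]>150)&(h[...,2]>70)&z
    for i,st,ce,m in blobs(org,8): print(n,'org',ce.round(1),st[4],c.plane(ce,0.096)[0].round(4))
    # packs: black label centroid
    dark=(h[...,2]<40)
    for i,st,ce,m in blobs(dark,10):
        P=c.plane(ce,0.036)[0]
        if 0.28<P[0]<0.5 and 0.1<P[1]<0.4: print('lab',ce.round(1),st[4],P.round(4))
E
```

```text
top V pct [47. 54. 55. 56. 58. 60.] [   0    3   11   18   18   18   15   13   14   16   13   64   90 1492
 1942  211    7]
top org [324.8 159.1] 96 [ 0.6524 -0.0371  0.096 ]
lab [197.2 239.5] 55 [0.4565 0.3035 0.036 ]
lab [188.8 238.6] 102 [0.4593 0.3254 0.036 ]
lab [235.9 243.8] 103 [0.4424 0.2018 0.036 ]
lab [246.9 247.1] 12 [0.433  0.1728 0.036 ]
lab [199.7 276. ] 52 [0.3606 0.2979 0.036 ]
lab [192.  279.4] 104 [0.3524 0.318  0.036 ]
lab [245.8 283.8] 103 [0.337  0.1771 0.036 ]
scene V pct [31. 36. 61. 68. 69. 71.] [   0    0    0    2    6   27   52  230  703  497  312   92   85   98
  104  111 1019 2141  120   19    0    1]
scene org [278.9 227.6] 128 [ 0.6565 -0.0315  0.096 ]
lab [411.5 198.6] 50 [0.3365 0.1775 0.036 ]
lab [405.3 210.8] 10 [0.3892 0.1816 0.036 ]
lab [460.  221.8] 55 [0.3513 0.3189 0.036 ]
lab [404.6 226.2] 64 [0.4416 0.2021 0.036 ]
lab [454.9 232.6] 15 [0.3947 0.3193 0.036 ]
lab [402.7 239.4] 13 [0.4848 0.2157 0.036 ]
lab [449.3 250.8] 76 [0.4588 0.3265 0.036 ]
```

```bash
python3 - <<'E'
from h import *
for n,box,vt in [("top",(285,95,370,200),44),("scene",(210,200,330,305),57)]:
    c=Cam(n); h=c.hsv.astype(int)
    x0,y0,x1,y1=box
    z=np.zeros(h.shape[:2],bool); z[y0:y1,x0:x1]=1
    m=(h[...,0]>80)&(h[...,0]<100)&(h[...,1]>140)&(h[...,2]>=vt)&z
    m=cv2.morphologyEx(m.astype(np.uint8),cv2.MORPH_OPEN,np.ones((2,2)))
    b=max(blobs(m,100),key=lambda t:t[1][4])[3]
    hull=cv2.convexHull(np.argwhere(b)[:,::-1].astype(np.int32))
    W=c.plane(hull.reshape(-1,2),0.078)[:,:2].astype(np.float32)*1000
    r=cv2.minAreaRect(W); print(n,r, cv2.boxPoints(r).round(1).tolist())
    q=cv2.approxPolyDP(hull,5,True).reshape(-1,2); print(q.tolist(), c.plane(q,0.078).round(4).tolist())
c=Cam("top");h=c.hsv.astype(int)
# pack long axis by red edges
red=((h[...,0]<6)|(h[...,0]>174))&(h[...,1]>150)&(h[...,2]>70)
dark=(h[...,2]<40)
for i,st,ce,m in blobs(dark,80):
    if np.hypot(*(ce-[188.8,238.6]))<2:
        W=c.plane(np.argwhere(m)[:,::-1].astype(float),0.036)[:,:2]*1000
        print('label rect',cv2.minAreaRect(W.astype(np.float32))); d=W-W.mean(0); w,v=np.linalg.eigh(d.T@d); print(np.degrees(np.arctan2(*v[::-1,1])),np.sqrt(w/len(W)*12))
E
```

```text
top ((693.5177001953125, -47.32353210449219), (147.22508239746094, 197.0294189453125), 79.26689910888672) [[583.0, -101.30000305175781], [776.5999755859375, -138.0], [804.0, 6.699999809265137], [610.4000244140625, 43.29999923706055]]
[[361, 112], [350, 186], [294, 177], [306, 103]] [[0.7758, -0.1347, 0.078], [0.5845, -0.1006, 0.078], [0.6112, 0.0423, 0.078], [0.8026, 0.0069, 0.078]]
scene ((698.5671997070312, -38.50775146484375), (145.7760467529297, 198.95553588867188), 79.5279312133789) [[587.5, -92.0999984741211], [783.0999755859375, -128.3000030517578], [809.5999755859375, 15.100000381469727], [614.0, 51.20000076293945]]
[[317, 235], [255, 287], [215, 253], [270, 211], [285, 212]] [[0.6153, 0.048, 0.078], [0.8064, 0.0153, 0.078], [0.7847, -0.1197, 0.078], [0.6109, -0.0951, 0.078], [0.5938, -0.0609, 0.078]]
label rect ((459.12225341796875, 325.55145263671875), (19.498685836791992, 34.9328498840332), 80.10989379882812)
170.72728855863755 [19.71035977 35.03062617]
```

The candidates for the pack are the four red packs in the top view. Their distances from the base are:
- (190,239): r = 0.56 m
- (236,244): r = 0.49 m
- (193,279): r = 0.47 m
- (246,283): r = 0.38 m

I choose (190,239) as the farthest. The close crop confirms it is red with a black top, and both views put it at (0.459, 0.325). The red bottle in the bin is not a pack. The charger's x axis lies at -10.6°, and the orange button is at top pixel (325,159).

Call:
arm_command --motion '[0,18,-31,-3,0,0,1.65,0,18,-31,-3,0,0,1.65,0,18,-31,-3,0,0,1.65,0,18,-31,-3,0,0,1.65,0,18,-31,-3,0,0,1.65,0,18,-31,-3,0,0,1.65,0,18,-31,-3,0,0,1.65,0,18,-31,-3,0,0,1.65,0,18,-31,-3,0,0,1.65,0,18,-31,-3,0,0,1.65]'

```text
time_s: 1.38
tool_pos: [0.4744, 0.2683, 0.2154]
eef_rot: [0.281, 3.129, 0.001]
ft_force: [2.3, 0.0, -0.1]
grip_width: -0.0002
```

Call:
arm_command --motion '[0,18,-31,-3,0,0,0,0,18,-31,-3,0,0,0,0,18,-31,-3,0,0,0,0,18,-31,-3,0,0,0,0,18,-31,-3,0,0,0,0,18,-31,-3,0,0,0,0,18,-31,-3,0,0,0,0,18,-31,-3,0,0,0,0,18,-31,-3,0,0,0,0,18,-31,-3,0,0,0]'

```text
time_s: 2.22
tool_pos: [0.6544, -0.0417, 0.1853]
eef_rot: [0.283, 3.128, 0.0]
ft_force: [0.0, 0.4, 0.1]
grip_width: -0.0002
```

Call:
arm_command --motion '[0,-1,2.5,-30,0,0,0,0,0,2,-25,0,0,0,0,0,0,-8,0,0,0,0,0,0,0,0,0,0]'

```text
time_s: 2.55
tool_pos: [0.6508, -0.035, 0.1199]
eef_rot: [-0.282, -3.124, -0.0]
ft_force: [-0.1, 0.9, -0.3]
grip_width: 0.0004
```

```bash
python3 - <<'E'
from h import *
c=Cam("scene"); c.save("sc3.png",(200,120,340,310),4); Cam("top").save("top3.png",(270,90,380,210),4)
s=robot.observe(); print(s["tool_pos"],s["ft_force"])
R=cv2.Rodrigues(s["eef_rot"])[0]; tip=s["tool_pos"]+R[:,2]*.014; print(tip)
E
```

```text
[ 0.65319792 -0.03527862  0.12320809] [-0.15470389  0.15439404  0.60652577]
[ 0.6532111 -0.0352783  0.1092081]
```

View pics/sc3.png

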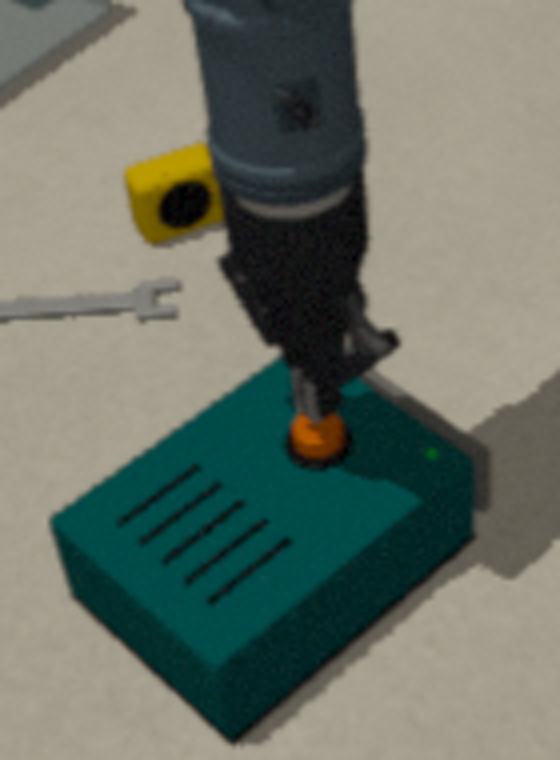

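The fingertips (crop (315,410)) stand centred over the button, with about 13 mm of gap. I'll press slowly.

Call:
arm_command --motion '[0,0,0,-4,0,0,0,0,0,0,-4,0,0,0,0,0,0,-3,0,0,0,0,0,0,-2,0,0,0,0,0,0,-2,0,0,0,0,0,0,0,0,0,0]'

```text
time_s: 3.15
tool_pos: [0.6529, -0.0355, 0.1074]
eef_rot: [0.283, 3.128, 0.0]
ft_force: [-0.3, 1.3, 1.7]
grip_width: -0.0002
```

Contact is at about the expected height. I'll press 4 mm more.

Call:
arm_command --motion '[0,0,0,-1.5,0,0,0,0,0,0,-1.5,0,0,0,0,0,0,-1.5,0,0,0,0,0,0,0,0,0,0]'

```text
time_s: 3.48
tool_pos: [0.6529, -0.0355, 0.1028]
eef_rot: [0.284, 3.128, 0.0]
ft_force: [-1.3, 0.0, 5.2]
grip_width: 0.0001
```

```bash
python3 - <<'E'
from h import *
c=Cam("scene"); c.save("sc4.png",(200,120,340,310),4)
s=robot.observe(); print(s["tool_pos"],s["ft_force"])
E
```

```text
[ 0.65294212 -0.03555792  0.10293106] [-0.42954528  0.56642492  4.38802665]
```

View pics/sc4.png

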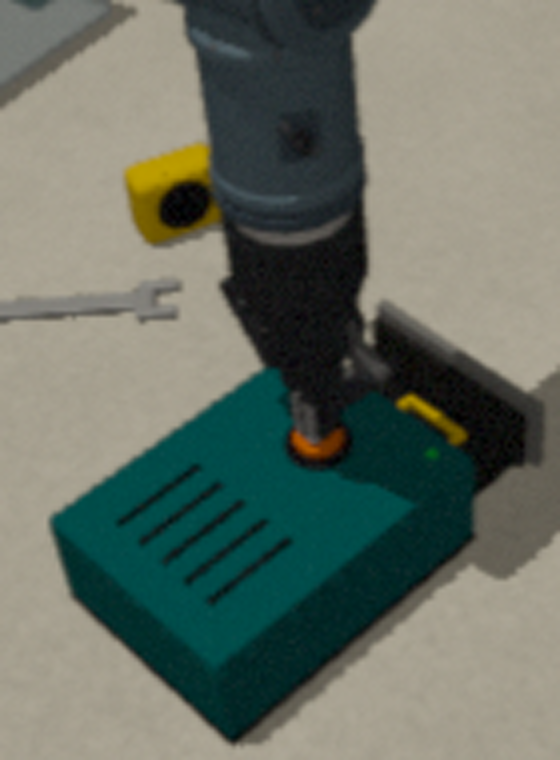

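The tray is coming out (pad edge at crop (460,340)). I'll lift and move to the pack.

Call:
arm_command --motion '[0,0,0,10,0,0,0,0,0,0,25,0,0,0,0,0,0,35,0,0,0,40,-18,33,20,0,0,0,85,-18,33,0,0,0,0,85,-18,33,0,0,0,0.5,85,-18,33,0,0,0,0.5,85,-18,33,0,0,0,0,85,-18,33,0,0,0,0,85,-18,33,0,0,0,0,85,-18,33,0,0,0,0,85,-18,33,0,0,0,0]'

```text
time_s: 4.53
tool_pos: [0.4898, 0.2617, 0.1927]
eef_rot: [-0.257, -3.131, 0.001]
ft_force: [0.7, -0.1, -0.1]
grip_width: 0.085
```

Call:
arm_command --motion '[85,-18,33,0,0,0,0,85,-14,30,0,0,0,0,85,0,0,0,0,0,0]'

```text
time_s: 4.78
tool_pos: [0.4542, 0.3315, 0.1928]
eef_rot: [-0.24, -3.13, -0.006]
ft_force: [-0.8, 0.8, -0.3]
grip_width: 0.0851
```

```bash
python3 - <<'E'
from h import *
s=robot.observe(); print(s["tool_pos"],s["ft_force"])
R=cv2.Rodrigues(s["eef_rot"])[0]; print(R.round(4).tolist(), np.degrees(np.arctan2(R[1,1],R[0,1])))
c=Cam("top"); c.save("top5.png",(270,90,380,250),4); d=Cam("scene"); d.save("sc5.png",(240,160,400,290),4)
d.save("sc5b.png",(370,120,540,320),3)
for n,c in (("top",c),("scene",d)):
    h=c.hsv.astype(int); y=(h[...,0]>20)&(h[...,0]<35)&(h[...,1]>150)&(h[...,2]>60)
    for i,st,ce,m in blobs(y,4):
        P=c.plane(ce,.026)[0]
        if P[1]>-.2: print(n,ce.round(1),st,P.round(4))
E
```

```text
[0.45418948 0.33145152 0.19275377] [-0.81056463  0.83090847 -0.33222589]
[[-0.9883, 0.1523, -0.0022], [0.1523, 0.9883, 0.0042], [0.0028, 0.0038, -1.0]] 81.23719955057771
top [319.3 187.5] [311 186  19   6  29] [ 0.5875 -0.0232  0.026 ]
top [314.3 199.1] [313 194   3  11  15] [ 0.5565 -0.0089  0.026 ]
top [321.7 199.6] [321 195   3  11  17] [ 0.5546 -0.0288  0.026 ]
top [316.1 211.2] [307 207  19   7  38] [ 0.5236 -0.0129  0.026 ]
scene [435.6  74.5] [428  52  16  43 218] [-0.4458 -0.0322  0.026 ]
scene [574.6 112.3] [ 551   84   46   57 1677] [-0.4427  0.5215  0.026 ]
scene [316.8 217.2] [308 212  18  13  79] [ 0.5252 -0.011   0.026 ]
scene [310.8 226.8] [310 226   3   3   4] [ 0.5623 -0.0058  0.026 ]
```

View pics/top5.png

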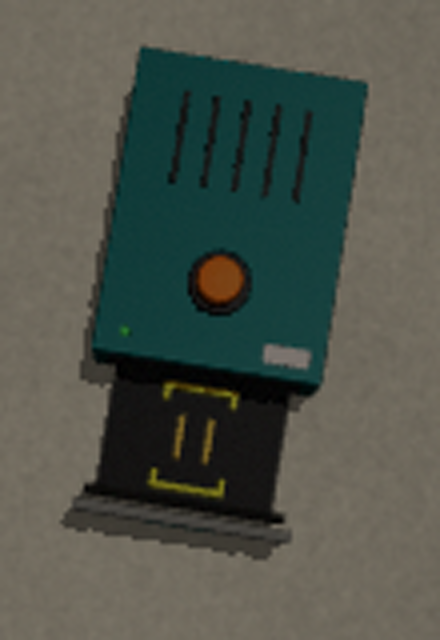

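View pics/sc5.png

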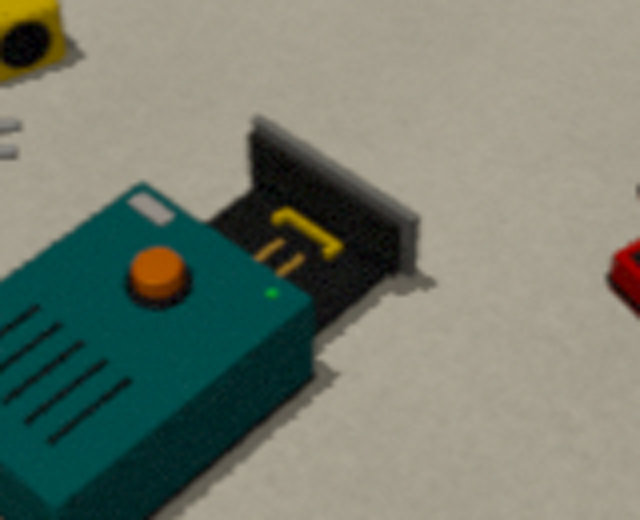

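View pics/sc5b.png

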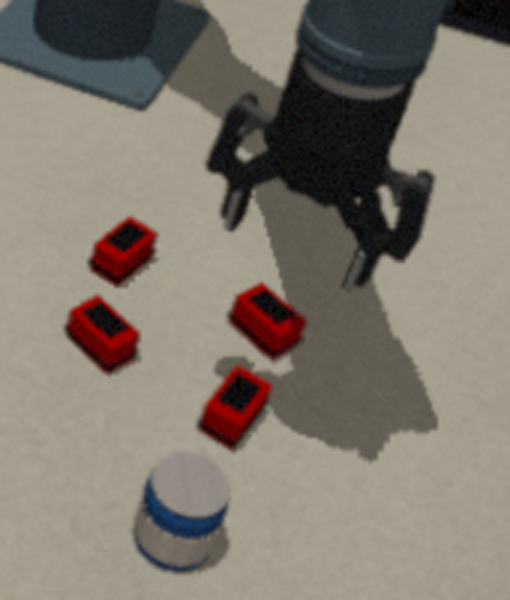

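The tray is fully out. Its pocket centre is near (0.556, -0.018), which matches 143 mm ahead of the charger origin, at (0.554, -0.020). I'll descend on the chosen pack.

Call:
arm_command --motion '[85,0,0,-35,0,0,0,85,0,0,-35,0,0,0,85,0,0,-30,0,0,0,85,0,0,0,0,0,0,85,0,0,0,0,0,0]'

```text
time_s: 5.3
tool_pos: [0.459, 0.3215, 0.0917]
eef_rot: [-0.259, -3.129, 0.005]
ft_force: [1.0, -0.2, 0.6]
grip_width: 0.0847
```

```bash
python3 - <<'E'
from h import *
s=robot.observe(); print(s["tool_pos"],s["ft_force"])
R=cv2.Rodrigues(s["eef_rot"])[0]; print(np.degrees(np.arctan2(R[1,1],R[0,1])))
d=Cam("scene"); d.save("sc6.png",(370,170,540,320),4); c=Cam("top")
print(c.plane([185.5,186],.075), c.proj([[.459,.325,.036]]))
c.save("top6.png",(130,170,270,300),5)
E
```

```text
[0.45904146 0.32147688 0.0917053 ] [ 0.98280945 -0.16488009  0.64678409]
80.52404471984765
[[0.59498141 0.32038931 0.075     ]] [[189.01518038 238.72614211]]
```

View pics/sc6.png

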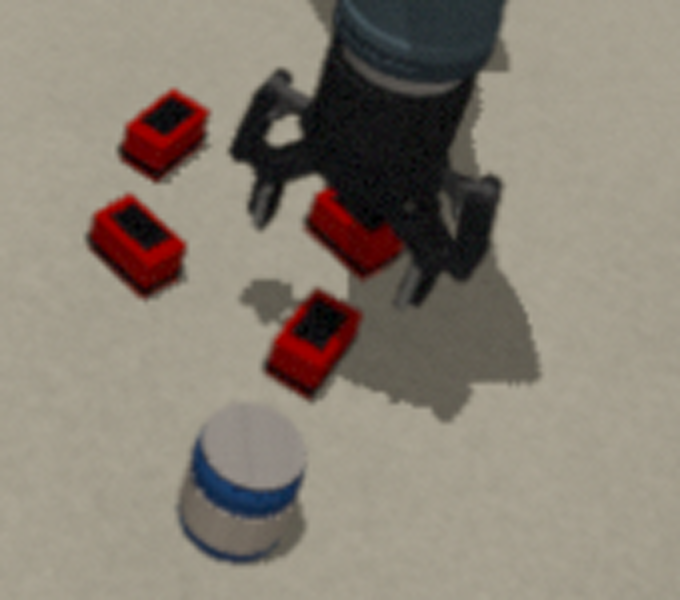

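View pics/top6.png

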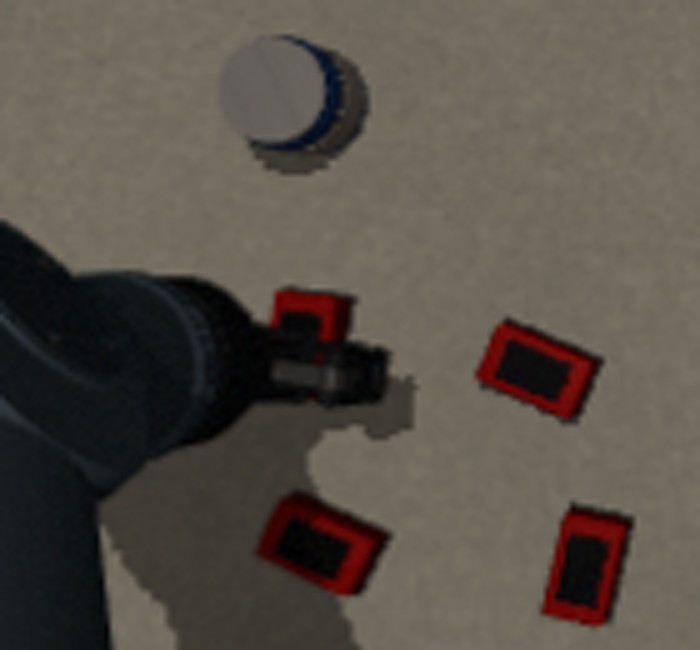

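The fingers straddle the chosen pack, which is the one nearest the tin and sits at its predicted pixel. I'll go down and grip.

Call:
arm_command --motion '[85,0,0,-25,0,0,0,85,0,0,-25,0,0,0,85,0,0,-12,0,0,0,85,0,0,-8,0,0,0,85,0,0,0,0,0,0,85,0,0,0,0,0,0]'

```text
time_s: 5.9
tool_pos: [0.4598, 0.324, 0.0234]
eef_rot: [0.257, 3.13, 0.001]
ft_force: [-0.3, 0.6, -0.9]
grip_width: 0.0852
```

Call:
arm_command --motion '[30,0,0,0,0,0,0,30,0,0,0,0,0,0,30,0,0,0,0,0,0,30,0,0,0,0,0,0,30,0,0,0,0,0,0,30,0,0,0,0,0,0,30,0,0,0,0,0,0,30,0,0,0,0,0,0]' --squeeze 30

```text
time_s: 6.57
tool_pos: [0.4595, 0.3242, 0.0231]
eef_rot: [0.256, 3.13, 0.002]
ft_force: [-1.6, 0.6, 5.2]
grip_width: 0.0334
```

Call:
arm_command --motion '[30,0,0,10,0,0,0,30,0,0,30,0,0,0,30,0,0,35,0,0,0,30,0,0,25,0,0,0,30,10,-34,0,0,0,0,30,10,-34,0,0,0,0,30,10,-34,0,0,0,0,30,10,-34,0,0,0,-1.2,30,10,-34,0,0,0,0,30,10,-34,0,0,0,0,30,10,-34,0,0,0,0,30,10,-34,0,0,0,0]'

```text
time_s: 7.57
tool_pos: [0.5388, 0.0498, 0.1227]
eef_rot: [-0.289, -3.128, 0.0]
ft_force: [-0.1, 1.0, -2.0]
grip_width: 0.0332
```

Call:
arm_command --motion '[30,10,-34,0,0,0,0,30,7,-37,0,0,0,0,30,0,0,0,0,0,0,30,0,0,0,0,0,0,30,0,0,0,0,0,0]'

```text
time_s: 7.98
tool_pos: [0.5555, -0.019, 0.1224]
eef_rot: [-0.29, -3.127, -0.001]
ft_force: [-0.4, 1.6, -2.0]
grip_width: 0.0335
```

```bash
python3 - <<'E'
from h import *
s=robot.observe(); print(s["time_s"],s["tool_pos"],s["ft_force"],s["grip_width"])
R=cv2.Rodrigues(s["eef_rot"])[0]; print(np.degrees(np.arctan2(R[1,1],R[0,1])))
d=Cam("scene"); d.save("sc7.png",(230,130,390,290),4); c=Cam("top")
c.save("top7.png",(270,90,380,250),4)
E
```

```text
7.9833 [ 0.55549701 -0.01901909  0.12238016] [-0.41909127  1.6032629  -1.97407244] 0.03346166300046442
79.41526293480196
```

View pics/sc7.png

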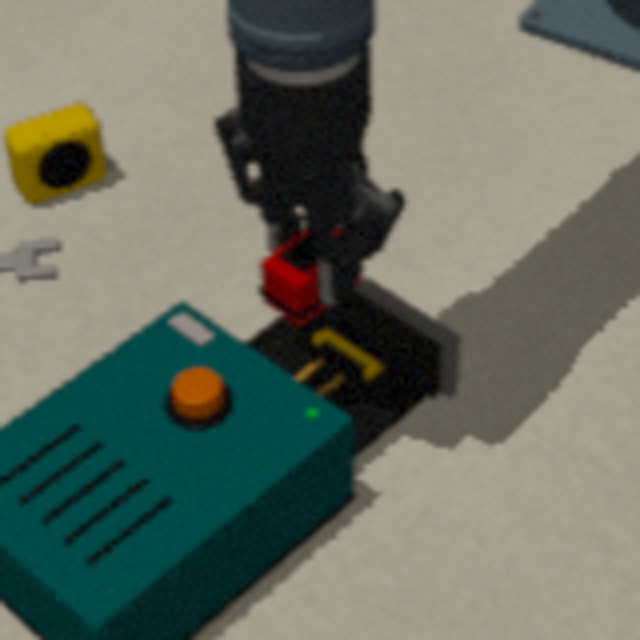

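View pics/top7.png

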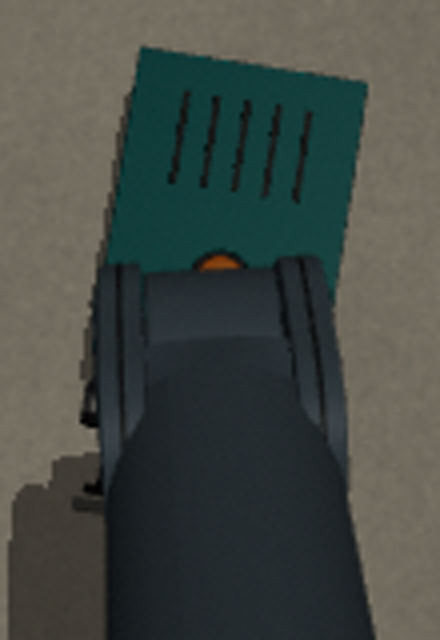

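```bash
python3 - <<'E'
from h import *
d=Cam("scene"); a=np.radians(-10.5); ex=np.array([np.cos(a),np.sin(a),0]); ey=np.array([-ex[1],ex[0],0])
s=robot.observe(); p=s["tool_pos"]; print(p); P0=np.array([p[0]-.0005,p[1]+.0008,p[2]-.023+.018])
for sz in (-1,1):
  for sx,sy in ((1,-1),(1,1),(-1,1),(-1,-1)):
    print(sx,sy,sz,((d.proj([P0+ex*.028*sx+ey*.017*sy+[0,0,.018*sz]])[0]-[230,130])*4).round())
E
```

```text
[ 0.55570205 -0.01747312  0.12236302]
1 -1 -1 [261. 304.]
1 1 -1 [300. 330.]
-1 1 -1 [363. 283.]
-1 -1 -1 [323. 258.]
1 -1 1 [258. 261.]
1 1 1 [298. 288.]
-1 1 1 [362. 240.]
-1 -1 1 [322. 215.]
```

Call:
arm_command --motion '[30,0,0,-25,0,0,0,30,0,0,-20,0,0,0,30,0,0,-12,0,0,0,30,0,0,-8,0,0,0,30,0,0,-4,0,0,0,30,0,0,0,0,0,0,30,0,0,0,0,0,0]'

```text
time_s: 8.72
tool_pos: [0.5566, -0.0192, 0.0539]
eef_rot: [0.289, 3.127, 0.0]
ft_force: [-0.2, 0.5, -1.8]
grip_width: 0.0334
```

```bash
python3 - <<'E'
from h import *
d=Cam("scene"); d.save("sc8.png",(250,150,370,260),6)
s=robot.observe(); print(s["tool_pos"],s["ft_force"])
E
```

```text
[ 0.5567386  -0.0192832   0.05412714] [-0.76722544  0.42980857 -2.55175058]
```

View pics/sc8.png

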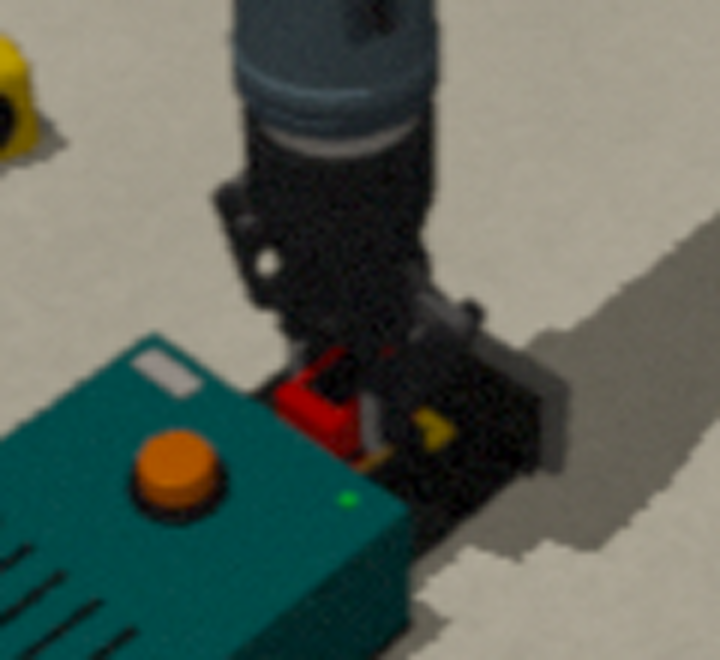

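Call:
arm_command --motion '[30,0,0,-3,0,0,0,30,0,0,-3,0,0,0,30,0,0,-2,0,0,0,30,0,0,0,0,0,0,30,0,0,0,0,0,0]'

```text
time_s: 9.18
tool_pos: [0.5559, -0.0194, 0.0453]
eef_rot: [-0.289, -3.128, 0.0]
ft_force: [0.1, -0.1, -2.0]
grip_width: 0.0336
```

Call:
arm_command --motion '[30,0,0,-1,0,0,0,30,0,0,-1,0,0,0,30,0,0,0,0,0,0]'

```text
time_s: 9.43
tool_pos: [0.556, -0.0194, 0.0432]
eef_rot: [-0.289, -3.128, 0.0]
ft_force: [-0.2, 0.7, -2.2]
grip_width: 0.0333
```

Call:
arm_command --motion '[30,0,0,-1,0,0,0,30,0,0,-1,0,0,0,30,0,0,0,0,0,0]'

```text
time_s: 9.68
tool_pos: [0.5575, -0.0196, 0.0429]
eef_rot: [0.289, 3.126, 0.0]
ft_force: [-1.4, -0.4, 11.8]
grip_width: 0.0338
```

```bash
python3 - <<'E'
from h import *
d=Cam("scene"); d.save("sc9.png",(280,180,360,240),8)
s=robot.observe(); print(s["tool_pos"],s["ft_force"])
E
```

```text
[ 0.557456   -0.01960924  0.04293364] [-2.69505945 -0.19658437 11.69827488]
```

View pics/sc9.png

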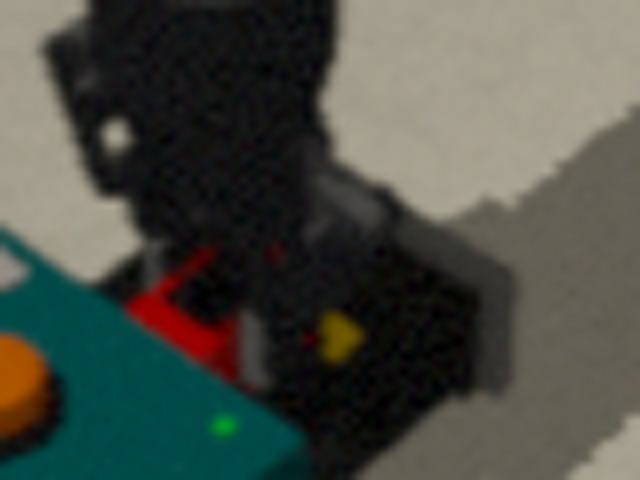

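The pack is on the floor: TCP z is 43 mm, as predicted, with 12 N of contact force. I'll ease up and let go.

Call:
arm_command --motion '[30,0,0,1,0,0,0,60,0,0,0,0,0,0,60,0,0,0,0,0,0,60,0,0,0,0,0,0,60,0,0,0,0,0,0]'

```text
time_s: 10.15
tool_pos: [0.556, -0.0193, 0.0422]
eef_rot: [-0.289, -3.128, 0.0]
ft_force: [0.1, -1.3, -0.3]
grip_width: 0.06
```

Call:
arm_command --motion '[60,0,0,6,0,0,0,60,0,0,20,0,0,0,60,0,0,35,0,0,0,60,0,0,40,0,0,0,60,-20,30,30,0,0,0,60,-20,30,20,0,0,0,30,-20,30,0,0,0,0,0,-20,30,0,0,0,0,0,0,0,0,0,0,0,0,0,0,0,0,0,0]'

```text
time_s: 10.98
tool_pos: [0.4774, 0.0992, 0.1906]
eef_rot: [0.282, 3.129, 0.001]
ft_force: [0.2, -1.1, -0.4]
grip_width: 0.0121
```

```bash
python3 - <<'E'
from h import *
s=robot.observe(); print(s["time_s"],s["tool_pos"],s["ft_force"])
d=Cam("scene"); d.save("sc10.png",(250,170,370,260),6); c=Cam("top")
c.save("top10.png",(270,90,380,250),4)
for n,c in (("top",c),("scene",d)):
    h=c.hsv.astype(int)
    dark=(h[...,2]<40)
    for i,st,ce,m in blobs(dark,10):
        P=c.plane(ce,0.056)[0]
        if .5<P[0]<.6 and -.1<P[1]<.05: print(n,ce,st,P.round(4))
    red=((h[...,0]<6)|(h[...,0]>174))&(h[...,1]>150)&(h[...,2]>60)
    for i,st,ce,m in blobs(red,10):
        P=c.plane(ce,0.056)[0]
        if .5<P[0]<.6 and -.1<P[1]<.05:
            W=c.plane(np.argwhere(m)[:,::-1].astype(float),0.056)[:,:2]*1000
            print(n,'red',ce,st,cv2.minAreaRect(W.astype(np.float32)))
E
```

```text
10.9833 [0.47738568 0.09917809 0.19056278] [ 0.15848435 -1.0973384  -0.43940658]
top [317.79811469 198.48153967] [ 291  177   59   44 1273] [ 0.5559 -0.0177  0.056 ]
top [318.63265306 198.70408163] [314 192  10  14  98] [ 0.5553 -0.0199  0.056 ]
top red [318.92086331 198.56834532] [312 188  15  22 139] ((555.486572265625, -20.366676330566406), (32.291080474853516, 53.454830169677734), 79.11077117919922)
scene [307.49180328 215.06557377] [302 211  12   9  61] [ 0.5554 -0.0195  0.056 ]
scene red [308.99095023 217.20361991] [296 207  24  20 221] ((557.267333984375, -12.711626052856445), (47.6240119934082, 57.18852996826172), 79.4363784790039)
```

View pics/sc10.png

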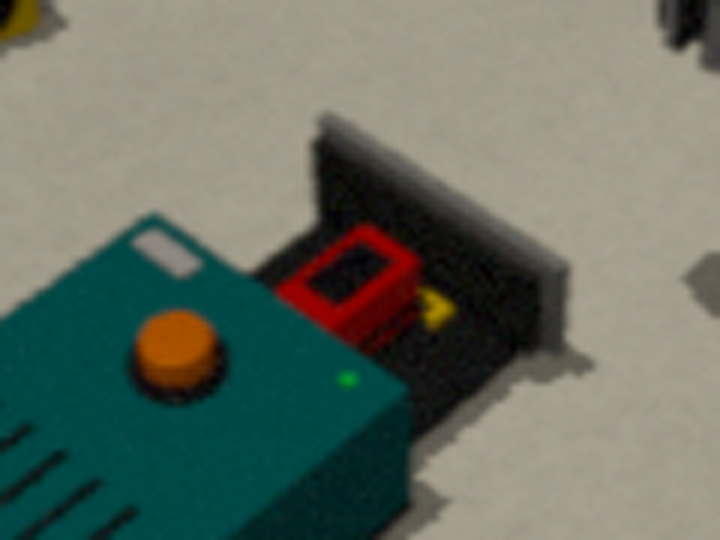

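View pics/top10.png

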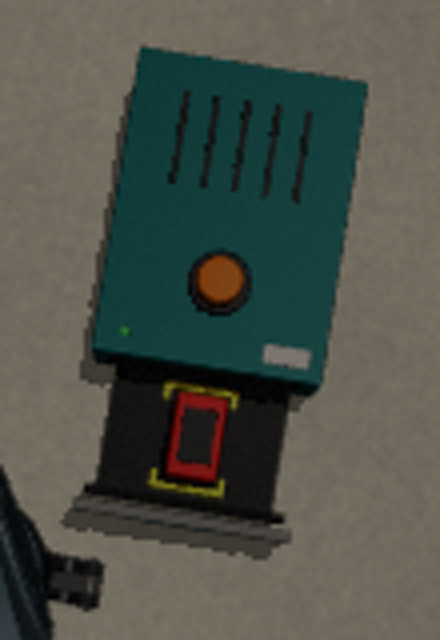

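The pack lies flat in the pocket at about (0.5554, -0.0197), which is centred between the yellow rails. Next I'll move the closed fingers in front of the grey pad.

Call:
arm_command --motion '[0,-2.5,-30,0,0,0,0,0,-2,-30,0,0,0,0,0,-1,-30,0,0,0,0,0,0,-15,0,0,0,0,0,0,0,-30,0,0,0,0,0,0,-35,0,0,0,0,0,0,-35,0,0,0,0,0,0,-25,0,0,0,0,0,0,-12,0,0,0,0,0,0,-6.5,0,0,0,0,0,0,0,0,0,0,0,0,0,0,0,0,0]'

```text
time_s: 12.08
tool_pos: [0.4734, -0.0086, 0.0468]
eef_rot: [0.291, 3.128, -0.001]
ft_force: [0.4, -0.2, 0.1]
grip_width: -0.0002
```

```bash
python3 - <<'E'
from h import *
s=robot.observe(); print(s["time_s"],s["tool_pos"],s["ft_force"])
d=Cam("scene"); d.save("sc11.png",(250,130,390,260),5); c=Cam("top")
c.save("top11.png",(270,90,380,250),4)
E
```

```text
12.0833 [ 0.47338101 -0.0085847   0.04679487] [ 0.37229012 -0.17351208  0.12933306]
```

View pics/sc11.png

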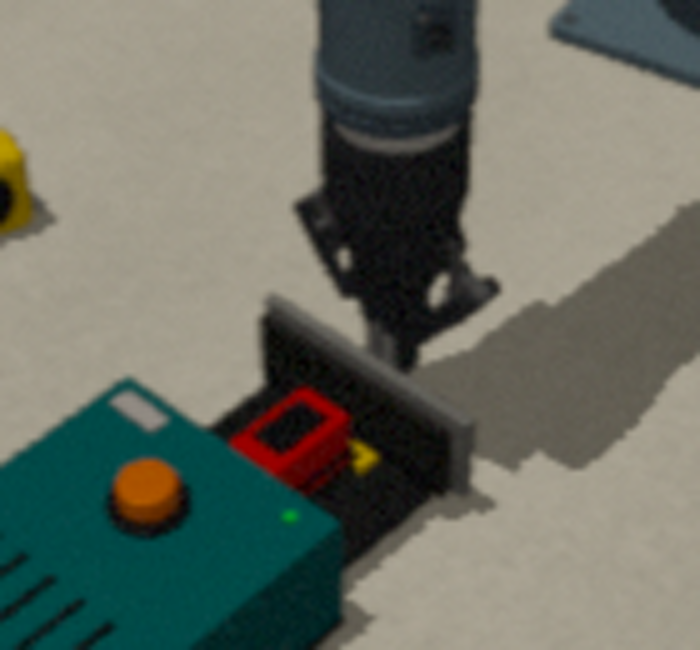

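View pics/top11.png

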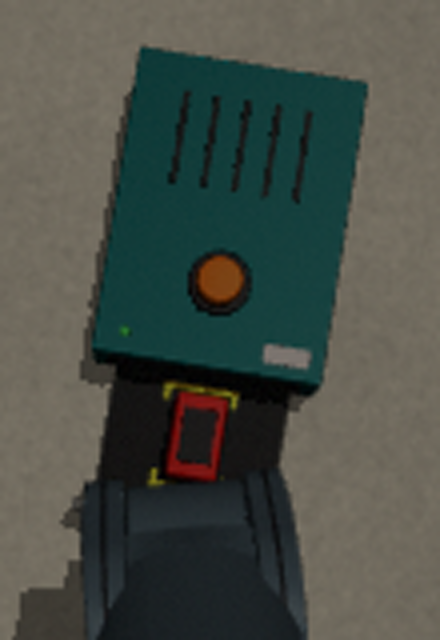

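The fingers (crop (390,350)) stand in front of the pad, near its middle. I'll push slowly along (0.98, -0.18).

Call:
arm_command --motion '[0,3,-0.5,0,0,0,0,0,3,-0.5,0,0,0,0,0,3,-0.5,0,0,0,0,0,3,-0.6,0,0,0,0,0,3,-0.6,0,0,0,0,0,0,0,0,0,0,0]'

```text
time_s: 12.68
tool_pos: [0.4884, -0.0104, 0.0466]
eef_rot: [0.289, 3.128, 0.0]
ft_force: [-0.7, -0.5, 0.8]
grip_width: 0.0001
```

Call:
arm_command --motion '[0,3,-0.6,0,0,0,0,0,3,-0.6,0,0,0,0,0,3,-0.6,0,0,0,0,0,3,-0.6,0,0,0,0]'

```text
time_s: 13.02
tool_pos: [0.4993, -0.0126, 0.0464]
eef_rot: [-0.288, -3.127, -0.0]
ft_force: [-3.8, 1.6, 1.9]
grip_width: 0.0001
```

```bash
cat > st.py <<'E'
from h import *
s=robot.observe(); p=s["tool_pos"]; u=np.array([-.983,.184]); v=p[:2]-[.695,-.046]
print("t",round(s["time_s"],2),"pos",(p*1000).round(1),"ahead",round(v@u*1000,1),"lat",round(v@[.184,.983]*1000,1),"Fpush",round(s["ft_force"][:2]@u,2),s["ft_force"].round(1))
E
python3 st.py
```

```text
t 13.02 pos [499.3 -12.6  46.4] ahead 198.5 lat -3.2 Fpush 4.05 [-3.8  1.6  1.9]
```

Call:
arm_command --motion '[0,3.9,-0.7,0,0,0,0,0,3.9,-0.7,0,0,0,0,0,3.9,-0.7,0,0,0,0,0,3.9,-0.7,0,0,0,0,0,3.9,-0.7,0,0,0,0,0,3.9,-0.7,0,0,0,0,0,3.9,-0.7,0,0,0,0,0,3.9,-0.7,0,0,0,0,0,3.9,-0.7,0,0,0,0,0,3.9,-0.7,0,0,0,0]'

```text
time_s: 13.85
tool_pos: [0.539, -0.0199, 0.0464]
eef_rot: [-0.289, -3.128, 0.0]
ft_force: [-4.6, 2.4, 0.7]
grip_width: 0.0
```

```bash
python3 st.py; python3 - <<'E'
from h import *
d=Cam("scene"); d.save("sc12.png",(230,130,370,260),5)
E
```

```text
t 13.85 pos [539.  -19.9  46.4] ahead 158.2 lat -3.1 Fpush 4.91 [-4.6  2.4  0.7]
```

View pics/sc12.png

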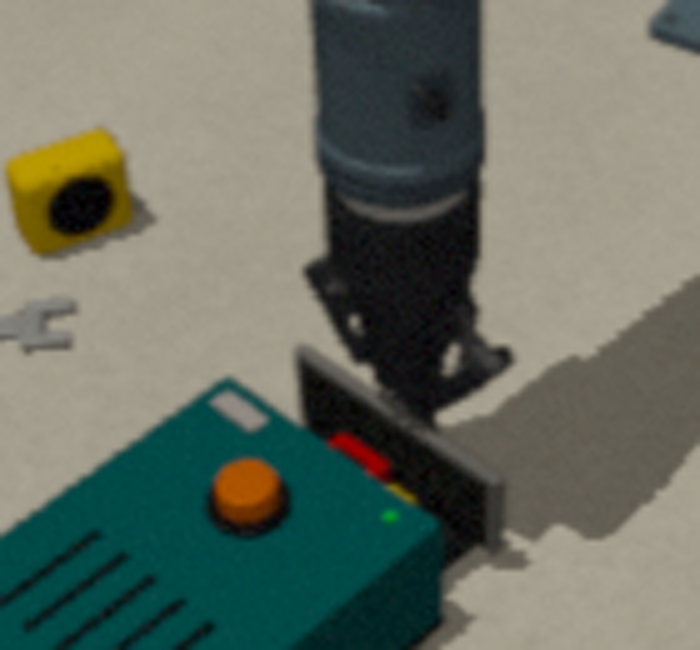

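Call:
arm_command --motion '[0,3,-0.5,0,0,0,0,0,3,-0.5,0,0,0,0,0,3,-0.6,0,0,0,0,0,3,-0.6,0,0,0,0,0,3,-0.6,0,0,0,0,0,2,-0.4,0,0,0,0]'

```text
time_s: 14.4
tool_pos: [0.5561, -0.0231, 0.0465]
eef_rot: [0.289, 3.128, -0.0]
ft_force: [-4.6, 0.5, 0.4]
grip_width: -0.0
```

```bash
python3 st.py
```

```text
t 14.4 pos [556.1 -23.1  46.5] ahead 140.7 lat -3.0 Fpush 4.6 [-4.6  0.5  0.4]
```

Call:
arm_command --motion '[0,2,-0.4,0,0,0,0,0,1.5,-0.3,0,0,0,0,0,1.5,-0.3,0,0,0,0,0,1,-0.2,0,0,0,0]'

```text
time_s: 14.73
tool_pos: [0.562, -0.0242, 0.0465]
eef_rot: [0.289, 3.128, 0.0]
ft_force: [-4.2, 1.8, -0.5]
grip_width: -0.0001
```

```bash
python3 st.py
```

```text
t 14.73 pos [562.  -24.2  46.5] ahead 134.8 lat -3.0 Fpush 4.41 [-4.2  1.8 -0.5]
```

Call:
arm_command --motion '[0,1,-0.2,0,0,0,0,0,1,-0.2,0,0,0,0,0,1,-0.2,0,0,0,0]'

```text
time_s: 14.98
tool_pos: [0.5648, -0.0247, 0.0465]
eef_rot: [-0.289, -3.128, -0.0]
ft_force: [-4.0, 1.9, 1.1]
grip_width: 0.0003
```

```bash
python3 st.py
```

```text
t 14.98 pos [564.8 -24.7  46.5] ahead 131.9 lat -3.0 Fpush 4.28 [-4.   1.9  1.1]
```

Call:
arm_command --motion '[0,1,-0.2,0,0,0,0,0,1,-0.2,0,0,0,0]'

```text
time_s: 15.15
tool_pos: [0.5662, -0.025, 0.0465]
eef_rot: [-0.289, -3.127, -0.0]
ft_force: [-6.7, 1.6, 3.3]
grip_width: -0.0001
```

```bash
python3 st.py;python3 - <<'E'
from h import *
d=Cam("scene"); d.save("sc13.png",(230,130,370,260),5)
E
```

```text
t 15.15 pos [566.2 -25.   46.5] ahead 130.5 lat -3.0 Fpush 6.83 [-6.7  1.6  3.3]
```

View pics/sc13.png

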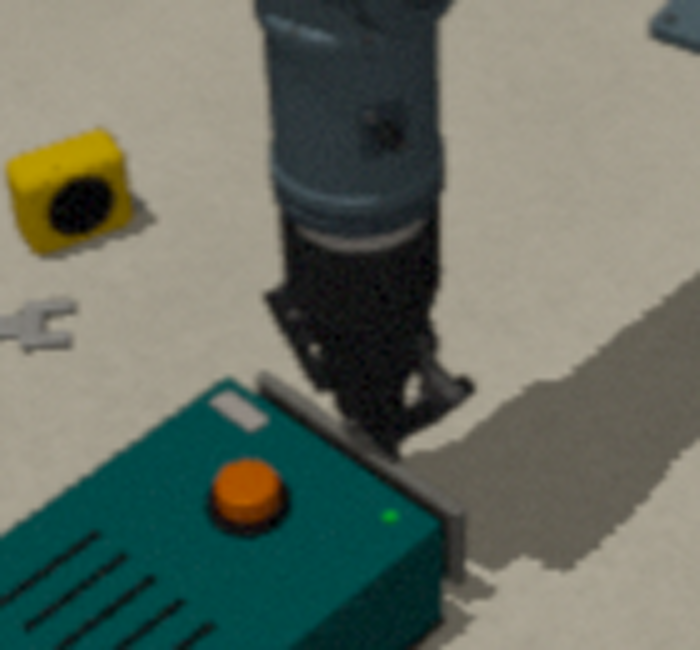

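Call:
arm_command --motion '[0,1,-0.2,0,0,0,0,0,0.8,-0.1,0,0,0,0]'

```text
time_s: 15.37
tool_pos: [0.5677, -0.0252, 0.0465]
eef_rot: [-0.289, -3.126, -0.0]
ft_force: [-6.4, 2.0, 4.3]
grip_width: 0.0
```

Call:
arm_command --motion '[0,0.8,-0.2,0,0,0,0,0,0.8,-0.1,0,0,0,0]'

```text
time_s: 15.53
tool_pos: [0.569, -0.0255, 0.0464]
eef_rot: [-0.289, -3.126, -0.0]
ft_force: [-8.7, 2.4, 5.9]
grip_width: -0.0004
```

Call:
arm_command --motion '[0,0.8,-0.2,0,0,0,0]'

```text
time_s: 15.62
tool_pos: [0.5699, -0.0257, 0.0464]
eef_rot: [-0.289, -3.126, -0.0]
ft_force: [-6.0, 2.1, 2.0]
grip_width: -0.0
```

```bash
python3 st.py;python3 - <<'E'
from h import *
d=Cam("scene"); d.save("sc14.png",(230,180,340,260),6)
E
```

```text
t 15.62 pos [569.9 -25.7  46.4] ahead 126.7 lat -3.1 Fpush 6.33 [-6.   2.1  2. ]
```

View pics/sc14.png

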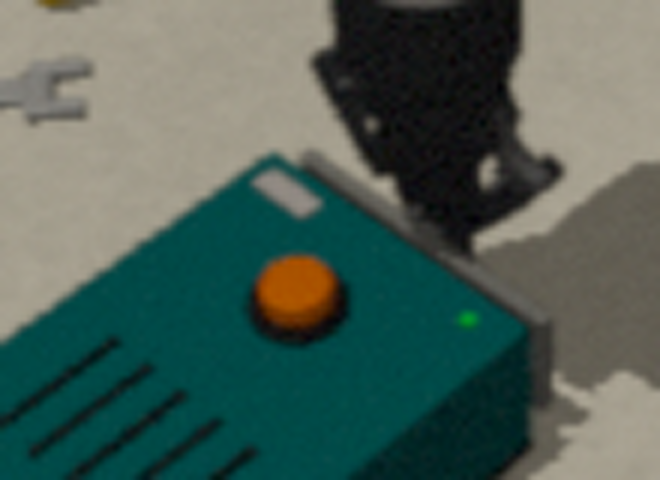

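```bash
cat >> st.py <<'E'
d=Cam("scene"); h=d.hsv.astype(int)
o=(h[...,0]>=4)&(h[...,0]<22)&(h[...,1]>150)&(h[...,2]>70); o[:190]=0;o[260:]=0;o[:,:250]=0;o[:,310:]=0
for i,st,ce,m in blobs(o,20): print('btn',ce.round(2),st)
E
python3 st.py
```

```text
t 15.67 pos [570.4 -25.8  46.5] ahead 126.2 lat -3.0 Fpush 4.07 [-3.9  1.3  0.6]
btn [278.87 228.14] [273 223  13  11 118]
```

Call:
arm_command --motion '[0,0.8,-0.2,0,0,0,0]'

```text
time_s: 15.8
tool_pos: [0.5712, -0.0259, 0.0464]
eef_rot: [-0.289, -3.127, -0.0]
ft_force: [-6.8, 3.6, 2.8]
grip_width: 0.0003
```

```bash
python3 st.py
```

```text
t 15.8 pos [571.2 -25.9  46.4] ahead 125.4 lat -3.0 Fpush 7.33 [-6.8  3.6  2.8]
btn [278.87 228.14] [273 223  13  11 118]
```

Call:
arm_command --motion '[0,0.8,-0.2,0,0,0,0]'

```text
time_s: 15.93
tool_pos: [0.572, -0.0261, 0.0464]
eef_rot: [-0.289, -3.127, -0.0]
ft_force: [-5.6, 1.7, 1.5]
grip_width: 0.0002
```

```bash
python3 st.py
```

```text
t 15.93 pos [572.  -26.1  46.4] ahead 124.6 lat -3.0 Fpush 5.82 [-5.6  1.7  1.5]
btn [278.9 228.1] [273 223  13  11 119]
```

Call:
arm_command --motion '[0,0.8,-0.2,0,0,0,0]'

```text
time_s: 16.07
tool_pos: [0.5729, -0.0263, 0.0464]
eef_rot: [-0.289, -3.127, -0.0]
ft_force: [-5.7, 2.1, 1.5]
grip_width: 0.0002
```

```bash
python3 st.py
```

```text
t 16.07 pos [572.9 -26.3  46.4] ahead 123.6 lat -3.1 Fpush 5.95 [-5.7  2.1  1.5]
btn [278.87 228.14] [273 223  13  11 118]
```

Call:
arm_command --motion '[0,0.8,-0.2,0,0,0,0]'

```text
time_s: 16.2
tool_pos: [0.5737, -0.0264, 0.0465]
eef_rot: [-0.288, -3.127, -0.001]
ft_force: [-5.7, 2.2, 2.4]
grip_width: -0.0003
```

```bash
python3 st.py
```

```text
t 16.2 pos [573.7 -26.4  46.5] ahead 122.8 lat -3.0 Fpush 5.97 [-5.7  2.2  2.4]
btn [278.87 228.14] [273 223  13  11 118]
```

Call:
arm_command --motion '[0,0.8,-0.2,0,0,0,0]'

```text
time_s: 16.33
tool_pos: [0.5746, -0.0266, 0.0465]
eef_rot: [-0.289, -3.127, -0.001]
ft_force: [-6.0, 2.9, 0.9]
grip_width: -0.0002
```

```bash
python3 st.py
```

```text
t 16.33 pos [574.6 -26.6  46.5] ahead 121.9 lat -3.1 Fpush 6.46 [-6.   2.9  0.9]
btn [278.87 228.14] [273 223  13  11 118]
```

Call:
arm_command --motion '[0,0.7,-0.1,0,0,0,0]'

```text
time_s: 16.47
tool_pos: [0.5755, -0.0267, 0.0465]
eef_rot: [-0.289, -3.128, -0.001]
ft_force: [-5.1, 0.8, 2.5]
grip_width: -0.0001
```

```bash
python3 st.py
```

```text
t 16.47 pos [575.5 -26.7  46.5] ahead 121.1 lat -3.0 Fpush 5.2 [-5.1  0.8  2.5]
btn [278.87 228.14] [273 223  13  11 118]
```

Call:
arm_command --motion '[0,0.7,-0.1,0,0,0,0]'

```text
time_s: 16.6
tool_pos: [0.576, -0.0268, 0.0464]
eef_rot: [-0.289, -3.127, -0.0]
ft_force: [-5.5, 1.4, 1.9]
grip_width: -0.0002
```

```bash
python3 st.py;python3 - <<'E'
from h import *
d=Cam("scene"); d.save("sc15.png",(230,180,340,260),6)
E
```

```text
t 16.6 pos [576.  -26.8  46.4] ahead 120.5 lat -3.0 Fpush 5.67 [-5.5  1.4  1.9]
btn [278.87 228.14] [273 223  13  11 118]
```

View pics/sc15.png

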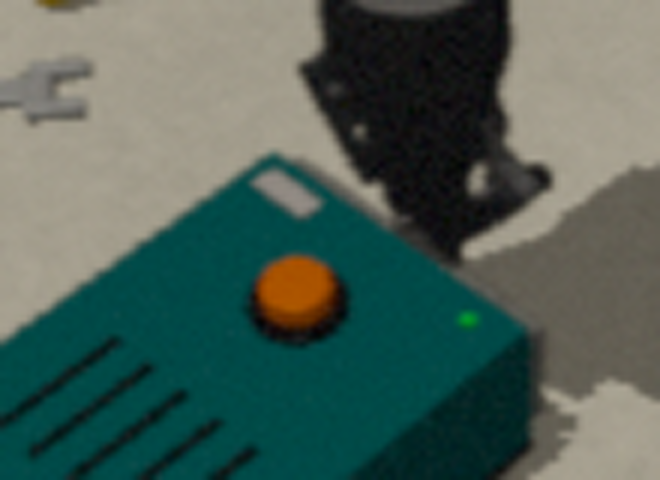

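Call:
arm_command --motion '[0,0.6,-0.1,0,0,0,0,0,0.3,-0.1,0,0,0,0]'

```text
time_s: 16.87
tool_pos: [0.5769, -0.027, 0.0464]
eef_rot: [-0.288, -3.127, -0.001]
ft_force: [-5.1, 2.4, 1.3]
grip_width: 0.0
```

```bash
python3 st.py
```

```text
t 16.87 pos [576.9 -27.   46.4] ahead 119.6 lat -3.0 Fpush 5.5 [-5.1  2.4  1.3]
btn [278.87 228.14] [273 223  13  11 118]
```

Call:
arm_command --motion '[0,0.6,-0.1,0,0,0,0,0,0.3,-0.1,0,0,0,0]'

```text
time_s: 17.08
tool_pos: [0.5778, -0.0272, 0.0464]
eef_rot: [-0.288, -3.127, -0.001]
ft_force: [-5.2, 2.3, 2.0]
grip_width: 0.0002
```

```bash
python3 st.py
```

```text
t 17.08 pos [577.8 -27.2  46.4] ahead 118.7 lat -3.1 Fpush 5.55 [-5.2  2.3  2. ]
btn [278.91 227.61] [273 222  13  12 128]
```

Call:
arm_command --motion '[0,0.4,-0.1,0,0,0,0,0,0,0,0,0,0,0]'

```text
time_s: 17.3
tool_pos: [0.5778, -0.0272, 0.0464]
eef_rot: [-0.288, -3.126, -0.001]
ft_force: [-7.2, 1.9, 3.6]
grip_width: 0.0001
```

```bash
python3 st.py
```

```text
t 17.3 pos [577.8 -27.2  46.4] ahead 118.7 lat -3.1 Fpush 7.45 [-7.2  1.9  3.6]
btn [278.88 227.65] [273 222  13  12 129]
```

Call:
arm_command --motion '[0,0.3,-0.1,0,0,0,0,0,0,0,0,0,0,0]'

```text
time_s: 17.52
tool_pos: [0.5778, -0.0272, 0.0464]
eef_rot: [-0.288, -3.126, -0.001]
ft_force: [-7.5, 3.4, 3.2]
grip_width: -0.0001
```

```bash
python3 st.py
```

```text
t 17.52 pos [577.8 -27.2  46.4] ahead 118.7 lat -3.1 Fpush 8.0 [-7.5  3.4  3.2]
btn [278.91 227.61] [273 222  13  12 128]
```

The tool has stopped against the end and the button has sprung back to its "up" pixel (227.6, from 228.1 while dipped), so the tray has probably clicked. I'll back off slowly and check that it holds.

Call:
arm_command --motion '[0,-2,0.4,0,0,0,0,0,-2,0.4,0,0,0,0,0,-4,0.7,0,0,0,0,0,-6,1.1,0,0,0,0,0,-10,1.8,0,0,0,0,0,-15,2.8,0,0,0,0,0,-20,3.7,10,0,0,0,0,-10,2,35,0,0,0,0,0,0,35,0,0,0,0,0,30,30,0,0,0,0,0,40,20,0,0,0,0,0,40,10,0,0,0]'

```text
time_s: 18.57
tool_pos: [0.5121, 0.0917, 0.1882]
eef_rot: [0.295, 3.121, 0.002]
ft_force: [0.2, -0.2, 0.0]
grip_width: 0.0
```

Call:
arm_command --motion '[0,0,40,0,0,0,0,0,0,40,0,0,0,0,0,0,20,0,0,0,0,0,0,0,0,0,0,0,0,0,0,0,0,0,0,0,0,0,0,0,0,0]'

```text
time_s: 19.07
tool_pos: [0.5103, 0.1904, 0.1847]
eef_rot: [0.291, 3.127, -0.001]
ft_force: [0.6, -0.6, -0.6]
grip_width: 0.0001
```

```bash
python3 st.py; python3 - <<'E'
from h import *
d=Cam("scene"); d.save("sc16.png",(200,150,340,270),5); c=Cam("top")
c.save("top16.png",(270,90,380,250),4); c.save("topf.png")
u=np.array([-.983,.184])
h=c.hsv.astype(int); o=(h[...,0]>=4)&(h[...,0]<22)&(h[...,1]>150)&(h[...,2]>70); o[:130]=0;o[180:]=0;o[:,300:]&=1;o[:,:300]=0;o[:,350:]=0
for i,st,ce,m in blobs(o,8): print('top btn',ce,st)
E
```

```text
t 19.07 pos [510.3 190.4 184.7] ahead 225.1 lat 198.4 Fpush -0.66 [ 0.6 -0.6 -0.6]
btn [278.91 227.61] [273 222  13  12 128]Traceback (most recent call last):
  File "<stdin>", line 5, in <module>
numpy._core._exceptions._UFuncOutputCastingError: Cannot cast ufunc 'bitwise_and' output from dtype('int64') to dtype('bool') with casting rule 'same_kind'
```

View pics/sc16.png

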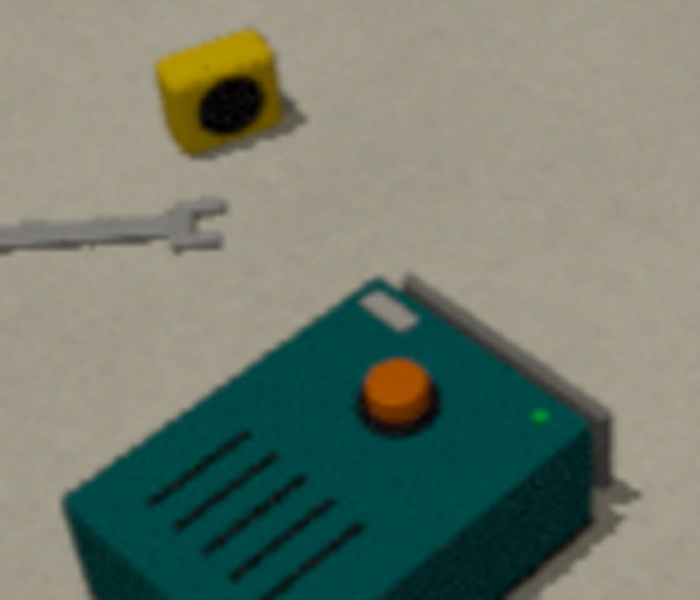

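View pics/topf.png

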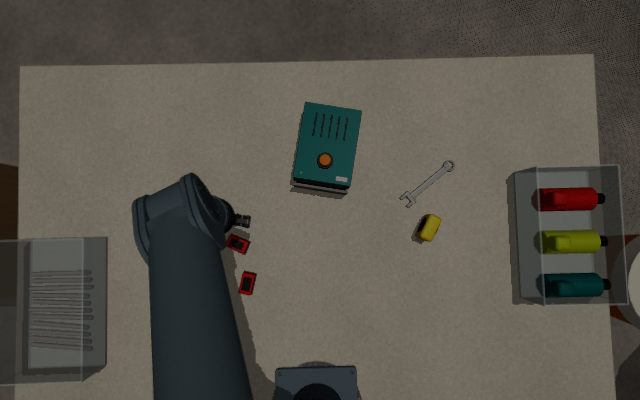

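View pics/top16.png

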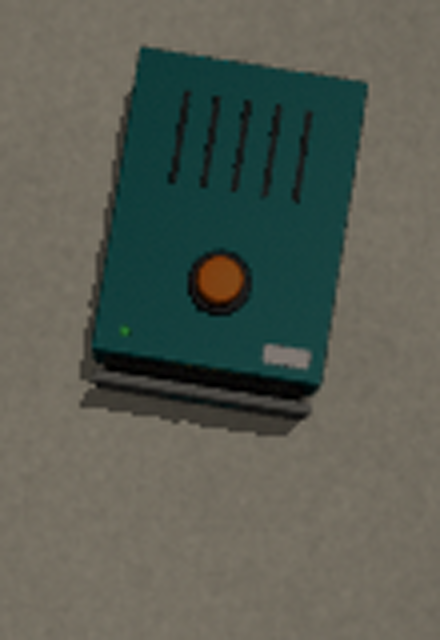

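The pad edge is back at its starting pixels (crop (605,415), the same as at the start). The button is up at (278.9, 227.6), and the tape and wrench have not moved. Before handing in, I'll compare with the first picture.

```bash
python3 - <<'E'
from h import *
d=Cam("scene"); a=cv2.imread("pics/scene0.png")[:,:,::-1]
for n,(x0,y0,x1,y1) in dict(charger=(205,195,335,305),tape=(225,150,262,185),wrench=(178,183,250,207),tin=(410,265,450,312)).items():
    A=a[y0:y1,x0:x1].astype(int);B=d.img[y0:y1,x0:x1].astype(int); e=np.abs(A-B).max(2); print(n,e.mean().round(2),(e>40).sum())
s=robot.observe(); print(s["time_s"],abs(s["qd"]).max(),s["ft_force"])
print(robot.close_job())
E
```

```text
charger 4.74 0
tape 5.24 0
wrench 5.04 0
tin 7.57 42
19.2667 0.006004922733656459 [-0.04171506 -0.08733007  0.7498187 ]
the job is handed in; nothing more can be done
None
```

I pressed the orange button and the tray popped out. I then set the farthest of the four red packs flat in the yellow-edged pocket, let go, and pushed the tray shut. The job was handed in at 19.3 s; no verdict is reported.

**Checks that passed:**
- **Pack:** before closing, both camera views put it about 2 mm from the pocket centre. I couldn't see it again once the tray was shut.
- **Click:** the tool stopped dead at the end of travel and the button came back up from its dip.
- **Tray and button:** about 1.5 s after I backed off, the tray was still shut. The charger, including tray and button, matched the first picture with no pixels clearly different.
- **Tape measure and wrench:** both matched the first picture, with no pixels clearly different.

**Checks that disagreed or were open:**
- **Closing force:** the highest push I read while closing was about 9 N along the push (about 11 N in all). At the click itself I read only 5.5 to 8 N, less than the stated 9 to 11 N. Readings came only at the end of each step, so a short peak could have been missed.
- **Placing force:** setting the pack down briefly read about 12 N on the wrist. This and every other reading stayed under 20 N.
- **Tin:** 42 pixels around it differed from the first picture. I think this is the arm's shadow, since the arm stayed well clear of the tin, but I did not check further.

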